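# Close a glue seam in the modelling jig with a spacer

### The job

Take the orange spacer out of its wooden rack and slide it down, upright, into the slot behind the long grey kit plate lying loose in the gluing jig, at the place where the slot is wide enough (never force it into the narrow place), until its foot is at the jig's floor. Then, with the spacer, push the plate gently until its whole edge is flush along the white plate clamped in the jig. Finish while still gripping the spacer and pressing the seam shut: do not let go, and leave the other things on the table alone.

Things in the scene. Friction and masses are not known exactly. Their poses are not given: they have to be found in the camera images.
- jig: gluing jig, fixed: blue-painted steel base plate 180 x 170 x 6 mm (x, y, z); origin at the centre of its underside, +x points from the brass stops towards the clamped white plate, z up. Its floor (base top) is 6 mm above the origin. The white plate, 55 x 150 x 10 mm, is clamped on the floor under two steel magnets; its glue edge is the plane x = +30 mm of this frame, the seam. The loose grey plate lies between this edge and the stops
- stop_thin: brass stop block fixed on the jig's floor behind the loose plate, 37 mm deep (x) x 50 mm wide (y) x 22 mm high, same axes as the jig; origin on its underside at the middle of its width; the face turned to the plate is at x = +22 mm of this frame. In front of this block the slot is wide: 28 mm when the plate is flush at the seam, some 20 to 25 mm at the start
- stop_thick: the other brass stop block, beside the first (which of the two is on the left varies), 55 mm deep x 50 mm wide x 22 mm high; face turned to the plate at x = +40 mm of its frame, origin on its underside at mid-width. In front of it the slot is at most 10 mm: too narrow for the spacer
- panel_mid (a point): centre of the loose grey kit plate, 32 (x) x 140 (y) x 10 mm, about 55 g, lying flat on the jig's floor, x and y roughly along the jig's; it starts 3 to 6 mm short of the seam and up to 0.02 rad askew, and slides freely; its rear edge is 16 mm behind this point (-x). Pushed anywhere near its middle it squares itself against the white plate's edge, which is rigid
- panel_edge_left (a point): point on the loose plate's glue edge (+x edge), 65 mm to the +y side of its middle, half-way up its thickness; at the seam when its x in the jig's frame is +30 mm
- panel_edge_right (a point): the same, 65 mm to the -y side
- spacer_mid (a point): centre of the orange spacer, an upright block 12 mm thick (x) x 28 mm wide (y) x 75 mm high (z), about 35 g; its foot is 37.5 mm below this point. It goes into the slot with its thickness across the slot (its x along the jig's x). It stands at the start in the rack
- rack: wooden rack, fixed, 70 x 90 x 20 mm, origin at the centre of its underside, same yaw as the spacer at the start; the spacer stands in its pocket on a floor 4 mm above the origin, with 2.5 mm (thickness) and 2 mm (width) play in all, the upper 59 mm standing clear
- paint_jar: bystander: small jar with green cap, 36 mm across, 45 mm high, beside the jig; origin under its centre
- turret_ring: bystander: grey plastic ring, 32 mm across, 20 mm high, beside the rack; origin under its centre
- pick_jar: bystander: jar with orange cap, 44 mm across, 85 mm high; origin under its centre
- glue_bottle: bystander: white bottle with nozzle, 40 mm across, 125 mm high; origin under its centre
- brush_pot: bystander: black pot of brushes, 74 mm across, 195 mm high with brushes; origin under its centre
- coffee_cup: bystander: brown cup with black lid, 82 mm across, 118 mm high; origin under its centre
- screwdriver: bystander: screwdriver 150 mm long lying on the table; origin under its middle
There are look-alikes about, which are no part of the job. Of the things that look like the part that bears spacer_mid, the smaller one is meant.

How it is judged:
By the outcome, as a careful person would: the job done as asked, in the order asked, and still so for the second after the job is handed in, while the arm keeps its last pose, push and grip.
It also fails if it takes over 45 s, if anything falls off the work surface, if the arm or the gripper's body presses on something with over 40 N, if the wrist force passes 120 N, or if a joint passes its speed limit or range.

### The arm

A 6-joint arm with a two-finger parallel gripper is mounted at the origin on the work surface. World frame = base frame: x ahead of the robot, y to its left, z up, the work surface at z = 0. Lengths are in m, angles in rad, forces in N, time in s.
With the tool pointing down it reaches from about 0.35 to 0.775 m from the base axis. Payload 7.3 kg.
Tool frame: the origin (TCP) lies midway between the tips of the shut fingers; the grasp point (between the pads) lies 19 mm behind it; z points along the fingers, y is the line along which they close (so a half turn about z gives the same grasp; the last joint's range is limited). The gripper opens to 92 mm and grips with 3 to 60 N. Pads are 19 mm wide; open, the fingers measure 130 mm over their backs; the gripper's body (75 mm by 190 mm) begins 47 mm behind the grasp point.
Start: joints at [-0.146, 0.342, 1.524, -0, 1.275, -0.146], TCP at [0.525, 0, 0.227] pointing down, gripper open.
Joint ranges: [-2.53, 2.53], [-0.77, 2.02], [0.04, 2.7], [-1, 4.14], [0.28, 2.66], [-3.11, 3.11]. Speed limits (rad/s): [2.57, 2.57, 3.14, 3.14, 3.14, 3.14].

### API

Orientations are given as a unit quaternion [w, x, y, z].
In Python, from cell import read_state, grab_frame, job_done gives the robot as it stands. The module is installed in compiled form; this text tells all that it offers.
- The arm moves only by the tool arm_command, never from a script. Its arguments are lists of equal length, an entry for each row: "offset": the shift along the tool's x, y, z in m, a list of three; "roll": the turn about the tool's z in degrees; "claw": the gripper's target within -1 to 1 (shut at 1, half-way at 0, fully open at -1). In form: {"offset": [[dx, dy, dz], ...], "roll": [roll, ...], "claw": [claw, ...]}. A call has 1 to 20 rows; each row is the pose to reach, as a shift and turn from the pose commanded when the call began, along the tool's axes at that moment; what a row does not reach only later rows make up. A row lasts 1/12 s, in which the tool goes at most 41.7 mm and 7.16 degrees, less where a joint would pass 70% of its speed; a pose out of reach is approached as far as the arm can. A call with a gripper value outside its range is refused whole. The fingers move at their own pace and stop on an object; "squeeze" is the grip in N (left out, the last holds). Time passes only in rows, so rows that repeat a pose let the fingers close. It gives the time, the measured TCP pose, the force, the opening and the grip force at its end, in the units of the state.
- read_state(): the state, without advancing time (a new reading comes with each control period).
- grab_frame(name): name is "scene" or "side" or "wrist"; returns a dict with "frame" (420x560x3 uint8, blue, green, red), "fx", "fy", "cx", "cy" (pixels), "extrinsics" (4x4, takes a point from camera to world coordinates). Camera axes: x right, y down, z forward; pixel columns grow to the right and rows downward; lengths in m; the calibration is good to about 2 mm. A picture is of the moment at which its call begins. There is no depth.
- job_done(): hands the job in; it is judged then, once.
The state is a dict: "time_s": time; "q": joint angles; "dq": joint speeds; "joint_torque": joint torques, N m; "ee_pos": TCP position; "tool_rot": TCP orientation; "contact_force": force on the tool from outside, world axes, zero at the start; "moment": the same for the moment, N m; "gripper_width": opening from 0.0 (shut) to 1.0 (fully open); "grasp_force": force on a finger pad.
Only numpy, scipy, OpenCV 4.12 (cv2) and the standard library are available. Lean on these libraries where they do the work, as an engineer would, in place of code of your own. Each camera call takes 0.05 s, during which the arm holds its last target. There are 200 camera calls.

## Working session

There is one attempt and no reset: what is moved stays moved. The work goes in short steps, Python scripts to look and compute and a tool call to move; the robot and the scene stay as the last step left them, time stands still between calls to the robot, and variables do not carry over. Pictures are saved under pics/ and viewed, at most 10 in all, crops included, and the job is handed in when it is done.

Besides the shell and the picture viewer there is one more tool, called as a command line: name --pt "numbers of a row" for each row, then --argument value for the rest. arm_command: Moves the arm, as the interface text tells. Its arguments: {"type":"object","properties":{"offset":{"type":"array","items":{"type":"array","items":{"type":"number"}}},"roll":{"type":"array","items":{"type":"number"}},"claw":{"type":"array","items":{"type":"number"}},"squeeze":{"type":"number"}},"required":["offset","roll","claw"]}

```bash
mkdir -p pics; cat > h.py <<'E'
import numpy as np, cv2, json
from cell import read_state, grab_frame
def snap(n,tag):
    f=grab_frame(n); cv2.imwrite(f'pics/{tag}.png',f['frame'])
    json.dump({k:np.asarray(f[k]).tolist() for k in('fx','fy','cx','cy','extrinsics')},open(f'pics/{tag}.json','w')); return f
def load(tag): return json.load(open(f'pics/{tag}.json'))
def px2w(f,u,v,z):
    T=np.array(f['extrinsics']); d=T[:3,:3]@[(u-f['cx'])/f['fx'],(v-f['cy'])/f['fy'],1]
    o=T[:3,3]; return o+d*(z-o[2])/d[2]
def w2px(f,p):
    T=np.array(f['extrinsics']); c=T[:3,:3].T@(np.array(p)-T[:3,3]); return np.array([f['fx']*c[0]/c[2]+f['cx'],f['fy']*c[1]/c[2]+f['cy']])
E
python3 - <<'E'
from h import *
a=snap('scene','s0');b=snap('side','d0');c=snap('wrist','w0')
for f in(a,b,c): print(np.round(f['extrinsics'],3).tolist(),f['fx'],f['cx'],f['cy'])
print(read_state())
E
```

```text
[[0.463, 0.654, -0.598, 1.449], [0.886, -0.351, 0.302, -0.431], [-0.013, -0.67, -0.743, 1.115], [0.0, 0.0, 0.0, 1.0]] 484.9186294254988 275.6731282865313 214.60991481749983
[[-0.854, -0.274, 0.442, 0.111], [-0.52, 0.415, -0.747, 0.816], [0.021, -0.868, -0.496, 0.617], [0.0, 0.0, 0.0, 1.0]] 439.2354722231513 276.9758020733382 208.24829399636226
[[1.0, -0.0, -0.002, 0.525], [-0.001, -0.97, -0.245, 0.065], [-0.002, 0.245, -0.97, 0.385], [0.0, 0.0, 0.0, 1.0]] 373.3797685818332 284.0155930221364 212.20466838095462
{'time_s': 0.15, 'q': array([-1.46011042e-01,  3.42577523e-01,  1.52477300e+00,  3.07650141e-05,
        1.27538740e+00, -1.46016717e-01]), 'dq': array([ 0.00024325, -0.00027491, -0.0033525 ,  0.00011627, -0.00054842,
       -0.00077058]), 'joint_torque': array([ 7.52666965e-04, -4.31470585e+01, -2.44352603e+01,  7.18239485e-02,
        5.38185902e-02, -1.32920518e-04]), 'ee_pos': array([5.24711197e-01, 6.83947843e-05, 2.26205485e-01]), 'tool_rot': array([-4.68298219e-04,  7.07107831e-01,  7.07105499e-01, -3.29885007e-04]), 'contact_force': array([-0.49544056,  0.30732156, -0.5113743 ]), 'moment': array([-0.03743673, -0.04063342, -0.02077256]), 'grasp_force': 0.0, 'gripper_width': 1.0007152986819716}
```

View pics/s0.png

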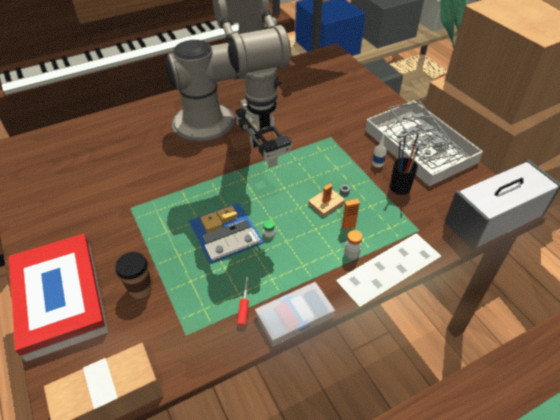

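View pics/w0.png

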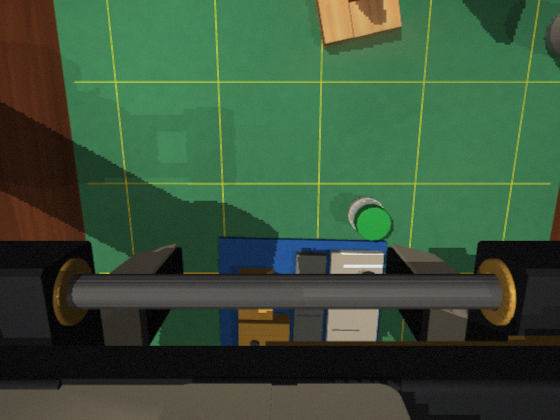

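The scene shows the jig at about (228,232), with the brass stops at (212,220) and (229,214). The orange spacer is in its rack at (327,192), and a larger look-alike stands at (351,213). The wrist view shows the jig at lower centre (220–385, 240–345), the green-capped jar at (372,222) and the rack at the top (360,15).

View pics/d0.png

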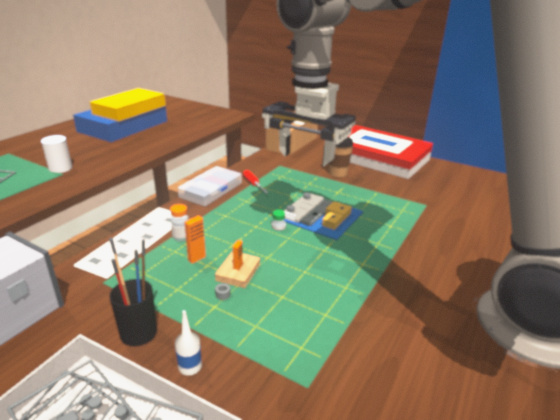

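```bash
python3 - <<'E'
from h import *
s=load('s0');w=load('w0')
for n,u,v,z in[('rack',327,203,.01),('sp top',328,186,.079),('big',351,225,0),('bigtop',350,203,.1),('jig',228,234,.006),('ring',345,189,.01)]: print(n,px2w(s,u,v,z).round(3))
for n,u,v,z in[('rack',360,15,.02),('jigTL',219,238,.006),('jigTR',385,241,.006),('jar',372,222,.045)]: print(n,px2w(w,u,v,z).round(3))
E
```

```text
rack [0.592 0.182 0.01 ]
sp top [0.587 0.184 0.079]
big [0.697 0.203 0.   ]
bigtop [0.693 0.19  0.1  ]
jig [ 0.558 -0.141  0.006]
ring [0.567 0.265 0.01 ]
rack [0.592 0.153 0.02 ]
jigTL [ 0.455 -0.059  0.006]
jigTR [ 0.632 -0.063  0.006]
jar [ 0.607 -0.031  0.045]
```

The side view shows the spacer in its rack at (237,255), the taller perforated look-alike at (195,240) and the ring at (223,292). The jig is at (325,210). I'll move the wrist camera over the rack.

arm_command --pt "0.03 0.016 0" --pt "0.06 0.033 0" --pt "0.09 0.05 0" --pt "0.12 0.065 0" --pt "0.12 0.065 0" --pt "0.12 0.065 0" --roll '[0,0,0,0,0,0]' --claw '[-1,-1,-1,-1,-1,-1]'

```text
time_s: 0.65
ee_pos: [0.59, 0.1215, 0.2258]
tool_rot: [-0.0, 0.706, 0.708, -0.001]
contact_force: [0.1, -0.8, 0.2]
gripper_width: 0.998
grasp_force: 0.0
```

```bash
python3 - <<'E'
from h import *
c=snap('wrist','w1'); print(np.round(c['extrinsics'],3).tolist(),read_state()['ee_pos'])
E
```

```text
[[1.0, 0.003, -0.001, 0.59], [0.002, -0.97, -0.245, 0.186], [-0.002, 0.245, -0.97, 0.385], [0.0, 0.0, 0.0, 1.0]] [0.58969    0.12039199 0.22597855]
```

View pics/w1.png

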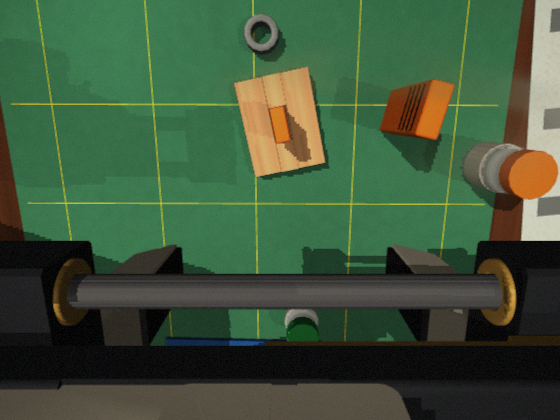

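The wrist view shows the spacer top at about (280,125), the rack corners near (236,84), (308,68), (325,163) and (259,177), and the look-alike at (417,108). Next I'll segment them for centre and yaw.

```bash
python3 - <<'E'
from h import *
f=load('w1'); im=cv2.imread('pics/w1.png'); h=cv2.cvtColor(im,cv2.COLOR_BGR2HSV)
roi=np.zeros(h.shape[:2],np.uint8); roi[55:190,225:335]=1
print(h[125,275:287].tolist(),h[100,260].tolist(),h[160,300].tolist())
def quad(m,z,name):
    c=max(cv2.findContours(m,cv2.RETR_EXTERNAL,cv2.CHAIN_APPROX_NONE)[0],key=cv2.contourArea)[:,0,:]
    P=np.array([px2w(f,u,v,z)[:2] for u,v in c],np.float32)
    r=cv2.minAreaRect(P*1000); b=cv2.boxPoints(cv2.minAreaRect(c)); print(name,r,b.round(0).tolist())
wood=((h[...,0]<22)&(h[...,1]>60)&(h[...,2]>60)).astype(np.uint8)*roi
quad(wood,.02,'rack')
org=((h[...,0]<16)&(h[...,1]>205)).astype(np.uint8)*roi
org[:98]=0
quad(org,.079,'sp')
cv2.imwrite('pics/m1.png',org*255)
E
```

```text
[[16, 214, 209], [16, 210, 209], [16, 212, 209], [15, 206, 213], [15, 215, 209], [15, 207, 212], [15, 211, 210], [15, 214, 210], [15, 212, 209], [14, 212, 212], [15, 215, 209], [13, 218, 201]] [15, 141, 208] [14, 147, 130]
rack ((585.930908203125, 180.88687133789062), (70.05367279052734, 89.91936492919922), 11.834102630615234) [[234.0, 82.0], [307.0, 66.0], [327.0, 162.0], [254.0, 177.0]]
sp ((585.8012084960938, 180.98382568359375), (12.070240020751953, 27.37149429321289), 11.766595840454102) [[269.0, 109.0], [283.0, 105.0], [291.0, 140.0], [276.0, 143.0]]
```

arm_command --pt "0.03 -0.002 0" --pt "0.0605 -0.0036 0.03" --pt "0.0605 -0.0036 0.06" --pt "0.0605 -0.0036 0.09" --pt "0.0605 -0.0036 0.12" --pt "0.0605 -0.0036 0.12" --pt "0.0605 -0.0036 0.12" --roll '[-6,-11.8,-11.8,-11.8,-11.8,-11.8,-11.8]' --claw '[-1,-1,-1,-1,-1,-1,-1]'

```text
time_s: 1.28
ee_pos: [0.5855, 0.1793, 0.106]
tool_rot: [-0.001, 0.631, 0.776, -0.001]
contact_force: [0.0, -0.5, 0.8]
gripper_width: 1.002
grasp_force: 0.0
```

```bash
python3 - <<'E'
from h import *
from scipy.spatial.transform import Rotation as R
s=read_state(); q=s['tool_rot']; print(s['ee_pos'].round(4)); M=R.from_quat(np.r_[q[1:],q[0]]).as_matrix(); print(M.round(4), np.degrees(np.arctan2(M[1,1],M[0,1])))
E
```

```text
[0.5855 0.1793 0.106 ]
[[-2.032e-01  9.791e-01 -3.300e-03]
 [ 9.791e-01  2.032e-01 -8.000e-04]
 [-1.000e-04 -3.400e-03 -1.000e+00]] 11.725406342361854
```

arm_command --pt "0.0015 0 0.03" --pt "0.0015 0 0.055" --pt "0.0015 0 0.068" --pt "0.0015 0 0.068" --pt "0.0015 0 0.068" --pt "0.0015 0 0.068" --pt "0.0015 0 0.068" --pt "0.0015 0 0.068" --pt "0.0015 0 0.068" --pt "0.0015 0 0.068" --pt "0.0015 0 0.068" --pt "0.0015 0 0.068" --pt "0.0015 0 0.068" --pt "0.0015 0 0.068" --roll '[0,0,0,0,0,0,0,0,0,0,0,0,0,0]' --claw '[-1,-1,-1,-1,0,0.5,1,1,1,1,1,1,1,1]' --squeeze 30

```text
time_s: 2.45
ee_pos: [0.5861, 0.182, 0.0387]
tool_rot: [0.0, 0.631, 0.776, -0.0]
contact_force: [0.9, -0.4, -0.2]
gripper_width: 0.323
grasp_force: 0.0
```

arm_command --pt "0 0 0" --pt "0 0 0" --pt "0 0 0" --pt "0 0 0" --pt "0 0 0" --pt "0 0 0" --pt "0 0 0" --roll '[0,0,0,0,0,0,0]' --claw '[1,1,1,1,1,1,1]' --squeeze 30

```text
time_s: 3.03
ee_pos: [0.5861, 0.182, 0.0387]
tool_rot: [-0.0, 0.631, 0.776, -0.0]
contact_force: [-0.2, 0.0, -1.1]
gripper_width: 0.132
grasp_force: 30.0
```

arm_command --pt "0 0 -0.01" --pt "0 0 -0.025" --pt "0 0 -0.05" --pt "0 0 -0.08" --pt "0 0 -0.115" --pt "0 0 -0.15" --pt "0 0 -0.18" --pt "0 0 -0.2" --pt "0 0 -0.2" --roll '[0,0,0,0,0,0,0,0,0]' --claw '[1,1,1,1,1,1,1,1,1]'

```text
time_s: 3.78
ee_pos: [0.588, 0.1824, 0.2453]
tool_rot: [0.003, 0.631, 0.776, 0.004]
contact_force: [-0.4, -0.4, 0.2]
gripper_width: 0.128
grasp_force: 30.0
```

arm_command --pt "-0.03 -0.009 0" --pt "-0.06 -0.018 0" --pt "-0.09 -0.026 0" --pt "-0.12 -0.035 0" --pt "-0.15 -0.044 0" --pt "-0.18 -0.053 0" --pt "-0.21 -0.062 0" --pt "-0.24 -0.07 0" --pt "-0.27 -0.079 0" --pt "-0.3 -0.088 0" --pt "-0.33 -0.097 0" --pt "-0.355 -0.104 0" --pt "-0.368 -0.108 0" --pt "-0.368 -0.108 0" --pt "-0.368 -0.108 0" --roll '[2,4,6,8,10,12,13,13,13,13,13,13,13,13,13]' --claw '[1,1,1,1,1,1,1,1,1,1,1,1,1,1,1]'

```text
time_s: 5.03
ee_pos: [0.5553, -0.2001, 0.2383]
tool_rot: [-0.001, 0.715, 0.699, 0.0]
contact_force: [-0.3, -0.5, -0.4]
gripper_width: 0.128
grasp_force: 30.0
```

```bash
python3 - <<'E'
from h import *
c=snap('wrist','w2'); print(np.round(c['extrinsics'],4).tolist(),read_state()['ee_pos'])
snap('scene','s2'); snap('side','d2')
E
```

```text
[[0.9997, -0.0217, -0.0066, 0.5567], [-0.0227, -0.9696, -0.2436, -0.1357], [-0.0011, 0.2437, -0.9698, 0.3973], [0.0, 0.0, 0.0, 1.0]] [ 0.55554213 -0.19929177  0.23844856]
```

View pics/w2.png

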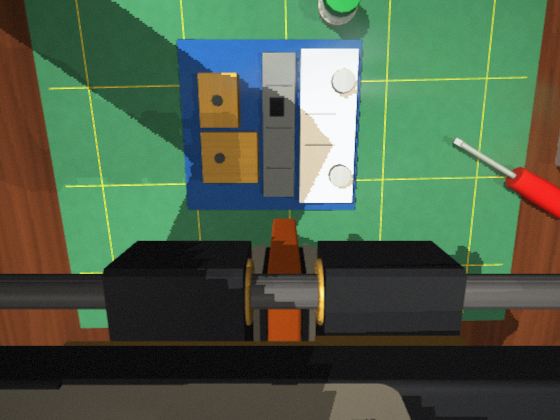

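The wrist view shows the thin stop at (198–238, 73–127), on the +y side, and the thick stop at (202–257, 132–183). The grey plate is at (263–296, 53–196) and the white plate's edge at about x=300. The spacer is held upright with its foot at (272–296, 220). I'll measure the edges row by row.

```bash
python3 - <<'E'
from h import *
f=load('w2'); im=cv2.imread('pics/w2.png'); h=cv2.cvtColor(im,cv2.COLOR_BGR2HSV).astype(int); S=h[...,1]; H=h[...,0]
def fit(name,pts,z):
    P=np.array([px2w(f,u,v,z)[:2] for u,v in pts])*1000
    for _ in range(3):
        k=np.polyfit(P[:,1],P[:,0],1); r=np.abs(P[:,0]-np.polyval(k,P[:,1])); P=P[r<max(1.0,r.std()*2)]
    ym=P[:,1].mean(); print(name,'n',len(P),'x at ymean',np.polyval(k,ym).round(2),ym.round(1),'yaw deg',-np.degrees(np.arctan(k[0])).round(2),'y',P[:,1].min().round(1),P[:,1].max().round(1)); return k
brass=(H>8)&(H<26)&(S>90); gray=(S<60); 
rows=lambda a,b:range(a,b)
first=lambda m,v,a,b:a+np.argmax(m[v,a:b])-.5
last=lambda m,v,a,b:b-1-np.argmax(m[v,a:b][::-1])+.5
kt=fit('thin face',[(last(brass,v,190,255),v) for v in rows(80,122)],.028)
fit('thick face',[(last(brass,v,190,262),v) for v in rows(138,178)],.028)
kr=fit('plate rear',[(first(gray,v,259,275),v) for v in rows(60,190) if gray[v,259:275].any()],.016)
g=im.astype(int).max(2)
print(g[150,255:310].tolist(),S[150,255:310].tolist()); print(g[70,255:310].tolist(),S[70,255:310].tolist())
blue=((H>100)&(H<125)&(S>100)).astype(np.uint8)*255
m=((H<95)&(H>50)); 
c=cv2.findContours(cv2.morphologyEx(blue,cv2.MORPH_OPEN,np.ones((3,3))),cv2.RETR_EXTERNAL,cv2.CHAIN_APPROX_NONE)[0]
c=max(c,key=cv2.contourArea)[:,0]; r=cv2.minAreaRect(np.array([px2w(f,u,v,.006)[:2]*1000 for u,v in c],np.float32)); print('jig',r)
t=[v for v in range(55,100) if brass[v,205:230].mean()>.8][0]; b=[v for v in range(100,140) if brass[v,205:230].mean()<.5]; print('thin rows',t,b[:8], px2w(f,238,t,.028),px2w(f,238,b[0],.028))
o=(H<14)&(S>180); print('foot cols',[ (v,np.where(o[v,260:310])[0][[0,-1]]+260) for v in (221,225,230) if o[v,260:310].any()])
z=read_state()['ee_pos'][2]-.0347
print('foot edge w',px2w(f,272,219.5,z),px2w(f,296,219.5,z))
E
```

```text
thin face n 38 x at ymean 513.92 -120.2 yaw deg 0.29 y -137.2 -103.4
thick face n 40 x at ymean 529.88 -172.5 yaw deg -0.19 y -191.7 -153.6
plate rear n 129 x at ymean 534.54 -141.6 yaw deg -1.63 y -206.2 -81.2
[170, 159, 113, 63, 82, 97, 88, 85, 82, 96, 95, 94, 93, 94, 91, 96, 95, 94, 97, 94, 92, 95, 94, 92, 94, 94, 96, 93, 95, 93, 95, 93, 93, 96, 97, 99, 92, 93, 92, 83, 86, 90, 88, 89, 96, 180, 223, 221, 221, 225, 222, 221, 222, 221, 223] [177, 180, 185, 61, 134, 187, 188, 144, 25, 24, 27, 22, 22, 22, 17, 19, 21, 16, 16, 24, 19, 27, 16, 14, 22, 24, 19, 14, 24, 25, 19, 22, 19, 27, 26, 23, 19, 22, 19, 61, 190, 181, 183, 183, 58, 35, 42, 40, 44, 41, 38, 43, 40, 42, 41]
[196, 197, 198, 197, 189, 183, 167, 159, 175, 176, 177, 177, 173, 179, 179, 179, 176, 178, 178, 180, 178, 182, 180, 179, 181, 181, 175, 179, 181, 181, 180, 180, 181, 183, 182, 183, 181, 185, 182, 177, 154, 136, 135, 164, 187, 210, 238, 246, 247, 246, 247, 247, 247, 247, 247] [161, 162, 160, 158, 155, 159, 153, 45, 12, 10, 13, 13, 9, 14, 10, 10, 6, 10, 10, 11, 9, 8, 9, 10, 8, 10, 7, 7, 10, 10, 9, 6, 8, 13, 10, 11, 10, 10, 10, 10, 33, 84, 76, 104, 115, 22, 2, 3, 3, 3, 3, 3, 3, 4, 3]
jig ((541.6842041015625, -145.928466796875), (168.4082794189453, 179.51634216308594), 88.71491241455078)
thin rows 73 [128, 129, 130, 131] [ 0.51436686 -0.09369803  0.028     ] [ 0.51172871 -0.14369656  0.028     ]
foot cols [(221, array([273, 294])), (225, array([273, 295])), (230, array([272, 295]))]
foot edge w [ 0.54888466 -0.18813864  0.20402323] [ 0.56175205 -0.18842688  0.20402323]
```

arm_command --pt "0.025 -0.011 0" --pt "0.05 -0.022 0" --pt "0.0766 -0.0333 0" --pt "0.0766 -0.0333 0.03" --pt "0.0766 -0.0333 0.065" --pt "0.0766 -0.0333 0.1" --pt "0.0766 -0.0333 0.13" --pt "0.0766 -0.0333 0.15" --pt "0.0766 -0.0333 0.158" --pt "0.0766 -0.0333 0.158" --pt "0.0766 -0.0333 0.158" --roll '[0,0,0,0,0,0,0,0,0,0,0]' --claw '[1,1,1,1,1,1,1,1,1,1,1]'

```text
time_s: 6.1
ee_pos: [0.5246, -0.1225, 0.0815]
tool_rot: [0.0, 0.714, 0.7, 0.0]
contact_force: [0.6, -0.2, -0.8]
gripper_width: 0.133
grasp_force: 30.0
```

```bash
python3 - <<'E'
from h import *
from scipy.spatial.transform import Rotation as R
s=read_state(); q=s['tool_rot']; M=R.from_quat(np.r_[q[1:],q[0]]).as_matrix(); print(s['ee_pos'].round(4),M.round(4).tolist())
a=[]
for n,u,v in(('side',335,205),('scene',225,225),('wrist',284,212)):
    f=snap(n,n+'3'); im=f['frame']
    if n!='wrist':
        p=w2px(f,[.525,-.122,.03]); u,v=map(int,p); im=cv2.resize(im[v-50:v+50,u-65:u+65],None,fx=3,fy=3,interpolation=cv2.INTER_CUBIC); print(n,u,v)
        im=cv2.resize(im,(390,300))
    else: im=cv2.resize(im[0:300],(560,300))
    a.append(im)
top=np.hstack(a[:2]); w=cv2.copyMakeBorder(a[2],0,0,0,220,cv2.BORDER_CONSTANT); cv2.imwrite('pics/c3.png',np.vstack([top,w]))
E
```

```text
[ 0.5246 -0.1225  0.0815] [[0.0199, 0.9998, 0.001], [0.9998, -0.0199, -0.0002], [-0.0002, 0.001, -1.0]]
side 322 211
scene 228 219
```

View pics/c3.png

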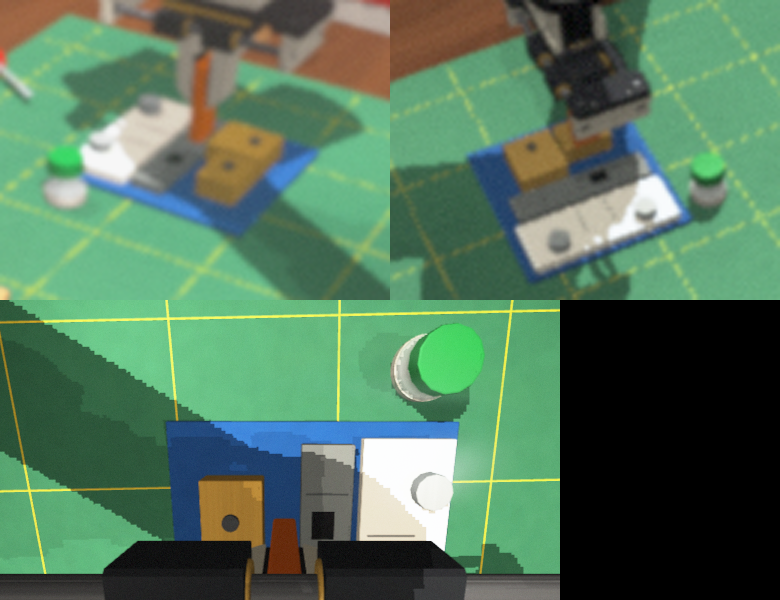

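The spacer foot, at wrist (271–301, 219), hovers between the thin stop's face (x≈264) and the plate's rear edge (x≈301). I'll check the numbers from this closer view.

```bash
python3 - <<'E'
from h import *
f=load('wrist3'); im=cv2.imread('pics/wrist3.png'); h=cv2.cvtColor(im,cv2.COLOR_BGR2HSV).astype(int); H,S=h[...,0],h[...,1]
for v in (185,200,210):
    b=np.where(((H>8)&(H<26)&(S>90))[v,190:275])[0][-1]+190.5
    g=np.where((S<60)[v,290:315])[0][0]+289.5
    w=np.where((S[v,345:380]<75)&(im[v,345:380].max(1)>150))[0][0]+344.5
    print(v,b,g,w,'thin',px2w(f,b,v,.028)[:2].round(4),'rear',px2w(f,g,v,.016)[:2].round(4),'white',px2w(f,w,v,.016)[:2].round(4))
o=(H<14)&(S>180)
for v in (218,219,220,222,226):
    k=np.where(o[v,262:310])[0]
    if len(k): print(v,k[0]+261.5,k[-1]+262.5,px2w(f,k[0]+261.5,v,.0468)[:2],px2w(f,k[-1]+262.5,v,.0468)[:2])
E
```

```text
185 263.5 300.5 360.5 thin [ 0.5138 -0.096 ] rear [ 0.5357 -0.0986] white [ 0.5724 -0.0994]
200 263.5 300.5 360.5 thin [ 0.5134 -0.1048] rear [ 0.5356 -0.108 ] white [ 0.5726 -0.1088]
210 263.5 299.5 359.5 thin [ 0.5132 -0.1109] rear [ 0.5349 -0.1143] white [ 0.5722 -0.1151]
219 274.5 293.5 [ 0.5201096  -0.11136505] [ 0.53036365 -0.11158766]
220 273.5 294.5 [ 0.5195544  -0.11191295] [ 0.53089555 -0.11215925]
222 273.5 294.5 [ 0.51952313 -0.11303446] [ 0.53087978 -0.11328128]
226 272.5 295.5 [ 0.51891815 -0.11527491] [ 0.53139049 -0.11554638]
```

arm_command --pt "0.002 -0.0008 0" --pt "0.002 -0.0008 0.008" --pt "0.002 -0.0008 0.016" --pt "0.002 -0.0008 0.024" --pt "0.002 -0.0008 0.031" --pt "0.002 -0.0008 0.036" --pt "0.002 -0.0008 0.038" --pt "0.002 -0.0008 0.038" --pt "0.002 -0.0008 0.038" --roll '[0,0,0,0,0,0,0,0,0]' --claw '[1,1,1,1,1,1,1,1,1]'

```text
time_s: 7.0
ee_pos: [0.5233, -0.1211, 0.0426]
tool_rot: [-0.0, 0.714, 0.7, 0.0]
contact_force: [-0.2, 0.0, -0.7]
gripper_width: 0.126
grasp_force: 30.0
```

arm_command --pt "0 0 0.0005" --pt "0 0 0.001" --pt "0 0 0.0015" --pt "0 0 0.0015" --pt "0 0 0.0015" --roll '[0,0,0,0,0]' --claw '[1,1,1,1,1]'

```text
time_s: 7.42
ee_pos: [0.5233, -0.121, 0.0413]
tool_rot: [0.0, 0.714, 0.7, 0.0]
contact_force: [-0.5, 0.4, 0.1]
gripper_width: 0.128
grasp_force: 30.0
```

arm_command --pt "0 0 0.0003" --pt "0 0 0.0006" --pt "0 0 0.0009" --pt "0 0 0.0009" --pt "0 0 0.0009" --roll '[0,0,0,0,0]' --claw '[1,1,1,1,1]'

```text
time_s: 7.83
ee_pos: [0.5233, -0.1211, 0.0406]
tool_rot: [0.0, 0.714, 0.7, 0.0]
contact_force: [-0.8, 0.6, 5.2]
gripper_width: 0.131
grasp_force: 30.0
```

arm_command --pt "0 0 -0.0003" --pt "0 0.001 -0.0003" --pt "0 0.002 -0.0003" --pt "0 0.003 -0.0003" --pt "0 0.004 -0.0003" --pt "0 0.005 -0.0003" --pt "0 0.0057 -0.0003" --pt "0 0.0064 -0.0003" --pt "0 0.0071 -0.0003" --pt "0 0.0078 -0.0003" --pt "0 0.0085 -0.0003" --pt "0 0.0085 -0.0003" --roll '[0,0,0,0,0,0,0,0,0,0,0,0]' --claw '[1,1,1,1,1,1,1,1,1,1,1,1]'

```text
time_s: 8.83
ee_pos: [0.5306, -0.121, 0.0406]
tool_rot: [-0.001, 0.714, 0.7, -0.001]
contact_force: [-4.4, 0.3, 6.4]
gripper_width: 0.128
grasp_force: 30.0
```

arm_command --pt "0 0.0003 -0.0004" --pt "0 0.0006 -0.0004" --pt "0 0.0009 -0.0004" --pt "0 0.0012 -0.0004" --pt "0 0.0012 -0.0004" --roll '[0,0,0,0,0]' --claw '[1,1,1,1,1]'

```text
time_s: 9.25
ee_pos: [0.533, -0.1212, 0.0409]
tool_rot: [0.0, 0.714, 0.7, 0.0]
contact_force: [-0.5, -0.4, -0.4]
gripper_width: 0.129
grasp_force: 30.0
```

```bash
cat > look.py <<'E'
from h import *
import sys
t=sys.argv[1]; s=read_state(); print(s['ee_pos'].round(4),s['contact_force'].round(1))
f=snap('wrist','w'+t); g=snap('scene','sc'+t); snap('side','sd'+t)
im=f['frame']; h=cv2.cvtColor(im,cv2.COLOR_BGR2HSV).astype(int)
a=im[80:220,230:430]
cv2.imwrite('pics/cw'+t+'.png',cv2.resize(a,None,fx=4,fy=4,interpolation=cv2.INTER_NEAREST))
for v in (100,110,120,160,200): print(v,im[v,330:375].max(1).tolist())
E
python3 look.py 4
```

```text
[ 0.533  -0.1212  0.0409] [-0.5 -0.4 -0.4]
100 [191, 194, 196, 244, 254, 243, 195, 193, 193, 193, 193, 194, 191, 190, 193, 190, 191, 191, 191, 188, 190, 189, 188, 187, 191, 190, 191, 191, 192, 192, 193, 190, 190, 193, 192, 191, 191, 192, 190, 190, 186, 189, 188, 187, 187]
110 [193, 194, 179, 242, 252, 235, 192, 191, 191, 193, 194, 191, 190, 192, 191, 192, 192, 191, 193, 191, 191, 191, 188, 188, 186, 191, 193, 193, 190, 191, 194, 191, 194, 194, 189, 191, 192, 189, 193, 191, 192, 191, 190, 189, 188]
120 [192, 193, 208, 246, 252, 236, 192, 191, 193, 193, 193, 194, 192, 193, 192, 193, 194, 194, 192, 191, 191, 192, 191, 190, 193, 192, 192, 192, 188, 191, 192, 191, 190, 192, 194, 191, 189, 189, 189, 190, 191, 191, 192, 190, 191]
160 [176, 175, 174, 175, 175, 174, 172, 177, 174, 177, 176, 175, 174, 175, 176, 175, 179, 172, 173, 172, 172, 172, 173, 172, 172, 171, 172, 172, 176, 172, 173, 171, 174, 162, 142, 239, 254, 254, 254, 254, 254, 254, 254, 254, 254]
200 [94, 93, 90, 93, 95, 93, 90, 93, 90, 91, 90, 87, 92, 93, 91, 96, 91, 98, 92, 94, 94, 98, 96, 97, 95, 95, 94, 96, 93, 96, 87, 116, 139, 179, 212, 217, 216, 218, 217, 216, 231, 241, 241, 241, 241]
```

View pics/cw4.png

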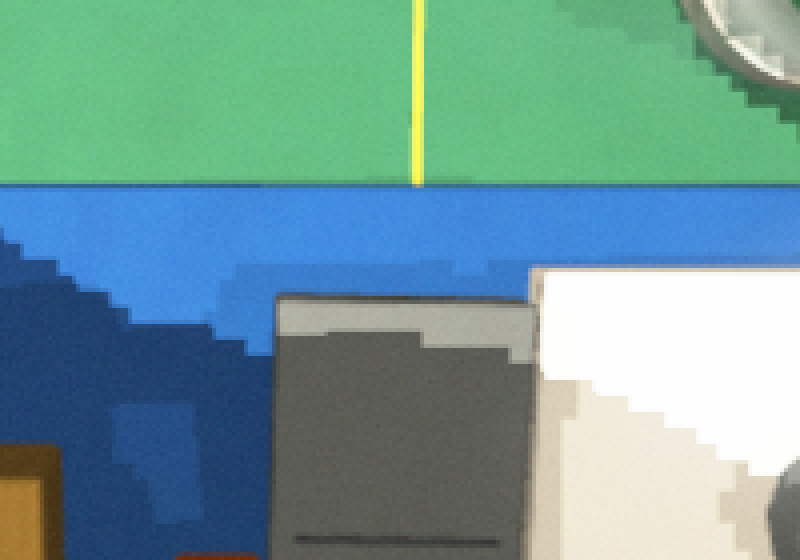

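The plate's +y end is close to the white edge (crop x≈530–540), with almost no gap left there. I'll keep creeping until the force rises.

arm_command --pt "0 0.0003 0" --pt "0 0.0006 0" --pt "0 0.0009 0" --pt "0 0.0012 0" --pt "0 0.0012 0" --roll '[0,0,0,0,0]' --claw '[1,1,1,1,1]'

```text
time_s: 9.82
ee_pos: [0.5342, -0.1213, 0.041]
tool_rot: [0.0, 0.714, 0.7, 0.0]
contact_force: [-0.6, 0.0, -1.1]
gripper_width: 0.134
grasp_force: 30.0
```

arm_command --pt "0 0.0003 0" --pt "0 0.0006 0.0001" --pt "0 0.0009 0.0002" --pt "0 0.0012 0.0003" --pt "0 0.0012 0.0003" --roll '[0,0,0,0,0]' --claw '[1,1,1,1,1]'

```text
time_s: 10.23
ee_pos: [0.5348, -0.1212, 0.0407]
tool_rot: [-0.0, 0.714, 0.7, -0.0]
contact_force: [-2.4, -0.3, 1.6]
gripper_width: 0.129
grasp_force: 30.0
```

arm_command --pt "0 0.0003 0" --pt "0 0.0006 0" --pt "0 0.0009 0" --pt "0 0.0012 0" --pt "0 0.0012 0" --pt "0 0.0012 0" --roll '[0,0,0,0,0,0]' --claw '[1,1,1,1,1,1]'

```text
time_s: 10.73
ee_pos: [0.5349, -0.1212, 0.0407]
tool_rot: [-0.001, 0.714, 0.7, -0.001]
contact_force: [-7.3, -1.6, 5.7]
gripper_width: 0.126
grasp_force: 30.0
```

```bash
python3 look.py 5 | head -1; python3 - <<'E'
from h import *
f=load('sc5'); im=cv2.imread('pics/sc5.png'); u,v=map(int,w2px(f,[.56,-.145,.016])); print(u,v)
a=cv2.resize(im[v-35:v+35,u-45:u+45],None,fx=6,fy=6,interpolation=cv2.INTER_CUBIC)
b=cv2.imread('pics/sd5.png'); g=load('sd5'); u,v=map(int,w2px(g,[.56,-.12,.016])); print(u,v)
b=cv2.resize(b[v-35:v+35,u-28:u+28],None,fx=4,fy=6,interpolation=cv2.INTER_CUBIC)
cv2.imwrite('pics/v5.png',np.hstack([a,b]))
E
```

```text
[ 0.5349 -0.1212  0.0407] [-7.3 -1.6  5.7]
226 232
310 212
```

View pics/v5.png

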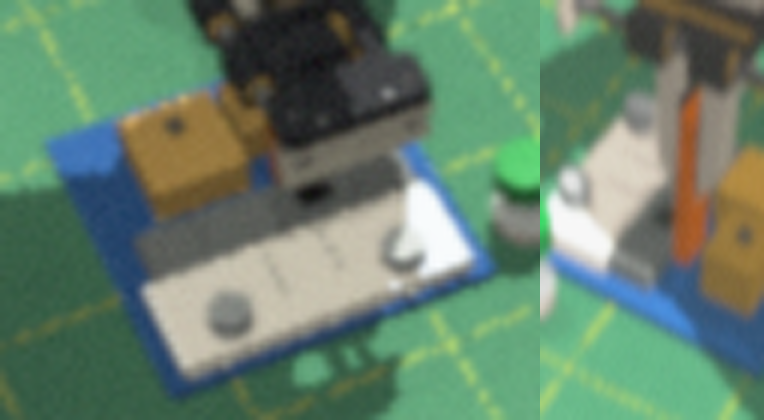

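The push force rose to 7 N with no further motion, so the plate is against a hard stop, and the seam in view (150–400, 180–280) shows no blue gap. I'll compare seam profiles before and after, including the far end.

```bash
python3 - <<'E'
from h import *
c=np.array([.5417,-.1459]);a=np.radians(-1.29);X=np.array([np.cos(a),np.sin(a)]);Y=np.array([-X[1],X[0]])
for t in('s2','sc5'):
    f=load(t);im=cv2.cvtColor(cv2.imread(f'pics/{t}.png'),cv2.COLOR_BGR2HSV).astype(np.float32)
    for y in(-66,-60,-50,-35,-20,0,20,40):
        P=np.array([w2px(f,np.r_[c+X*x/1e3+Y*y/1e3,.016]) for x in range(16,42,2)],np.float32)
        s=[cv2.remap(im[...,k],P[:,0],P[:,1],cv2.INTER_LINEAR)[:,0].astype(int).tolist() for k in(1,2)]
        print(t,y,'S',s[0],'V',s[1])
E
```

```text
s2 -66 S [21, 28, 28, 23, 20, 15, 15, 18, 21, 14, 6, 5, 4] V [97, 94, 90, 85, 85, 99, 117, 153, 184, 204, 222, 233, 246]
s2 -60 S [14, 14, 12, 10, 12, 15, 20, 23, 24, 21, 15, 7, 3] V [97, 97, 94, 92, 93, 100, 125, 158, 184, 200, 215, 232, 243]
s2 -50 S [9, 12, 15, 17, 18, 20, 24, 27, 29, 29, 30, 30, 29] V [92, 91, 90, 88, 88, 96, 114, 147, 175, 188, 199, 203, 206]
s2 -35 S [15, 16, 12, 8, 13, 19, 22, 24, 26, 27, 29, 29, 29] V [91, 92, 91, 90, 92, 100, 125, 159, 182, 193, 200, 202, 202]
s2 -20 S [12, 12, 13, 14, 19, 24, 27, 28, 29, 30, 31, 32, 32] V [93, 92, 92, 91, 93, 101, 132, 166, 186, 201, 202, 201, 201]
s2 0 S [11, 11, 11, 12, 13, 17, 21, 24, 27, 29, 30, 30, 30] V [91, 93, 93, 94, 93, 97, 114, 144, 173, 186, 197, 199, 201]
s2 20 S [6, 9, 13, 13, 12, 12, 9, 9, 9, 7, 5, 4, 3] V [82, 87, 89, 88, 88, 100, 124, 162, 200, 229, 242, 248, 250]
s2 40 S [13, 14, 13, 12, 10, 9, 10, 11, 9, 5, 4, 3, 3] V [169, 169, 166, 162, 148, 140, 171, 210, 233, 247, 251, 251, 252]
sc5 -66 S [28, 29, 24, 15, 14, 14, 17, 21, 25, 28, 30, 29, 30] V [86, 87, 88, 88, 91, 103, 120, 149, 175, 188, 198, 199, 201
[... 174 characters left out ...]
28, 30, 30, 31] V [93, 93, 93, 94, 99, 110, 125, 151, 175, 187, 197, 198, 199]
sc5 -35 S [12, 12, 13, 13, 14, 15, 19, 22, 25, 27, 28, 29, 30] V [89, 89, 91, 93, 99, 110, 132, 162, 183, 192, 198, 201, 201]
sc5 -20 S [15, 15, 15, 15, 14, 16, 22, 28, 31, 32, 31, 31, 31] V [93, 94, 94, 95, 100, 111, 138, 169, 185, 195, 197, 197, 198]
sc5 0 S [16, 12, 12, 14, 16, 17, 18, 21, 27, 29, 29, 30, 30] V [88, 88, 85, 82, 85, 94, 110, 134, 158, 175, 190, 195, 200]
sc5 20 S [14, 12, 5, 8, 11, 14, 18, 23, 28, 30, 30, 30, 31] V [36, 50, 64, 73, 79, 90, 106, 127, 148, 166, 178, 188, 192]
sc5 40 S [10, 10, 10, 10, 12, 13, 21, 26, 28, 30, 31, 32, 32] V [78, 77, 76, 76, 81, 87, 107, 130, 150, 168, 180, 189, 195]
```

arm_command --pt "0 0 -0.0004" --pt "0 0.0003 -0.0005" --pt "0 0.0006 -0.0005" --pt "0 0.0008 -0.0005" --pt "0 0.0008 -0.0005" --pt "0 0.0008 -0.0005" --roll '[0,0,0,0,0,0]' --claw '[1,1,1,1,1,1]' --squeeze 40

```text
time_s: 11.38
ee_pos: [0.535, -0.1212, 0.0407]
tool_rot: [-0.002, 0.714, 0.7, -0.002]
contact_force: [-8.8, -1.4, 3.4]
gripper_width: 0.129
grasp_force: 40.0
```

```bash
python3 look.py 6 | head -1; python3 - <<'E'
from h import *
from scipy.spatial.transform import Rotation as R
s=read_state(); q=s['tool_rot']; print(R.from_quat(np.r_[q[1:],q[0]]).as_matrix().round(4).tolist(), s['moment'].round(3))
f=load('w6'); im=cv2.imread('pics/w6.png'); h=cv2.cvtColor(im,cv2.COLOR_BGR2HSV).astype(int); S=h[...,1]; V=im.max(2).astype(int)
r=[];w=[]
for v in range(172,214):
    k=np.where(S[v,285:325]<70)[0]
    if len(k): r.append(px2w(f,284.5+k[0],v,.016)[:2]*1e3)
    g=np.diff(V[v,350:376]); j=g.argmax(); w.append(px2w(f,350.5+j,v,.016)[:2]*1e3)
for n,P in(('rear',np.array(r)),('white',np.array(w))):
    k=np.polyfit(P[:,1],P[:,0],1); print(n,np.polyval(k,-110).round(2),'yaw',-np.degrees(np.arctan(k[0])).round(2),'rms',np.std(P[:,0]-np.polyval(k,P[:,1])).round(2))
E
```

```text
[ 0.535  -0.1212  0.0407] [-8.8 -1.4  3.4]
[[0.0206, 0.9998, -0.0052], [0.9998, -0.0206, 0.0008], [0.0007, -0.0052, -1.0]] [-0.363  1.824 -0.072]
rear 540.68 yaw -0.78 rms 0.0
white 572.56 yaw -1.52 rms 0.14
```

arm_command --pt "0 0 0" --pt "0 0 0" --pt "0 0 0" --pt "0 0 0" --pt "0 0 0" --pt "0 0 0" --roll '[0,0,0,0,0,0]' --claw '[1,1,1,1,1,1]'

```text
time_s: 12.03
ee_pos: [0.535, -0.1212, 0.0407]
tool_rot: [-0.002, 0.714, 0.7, -0.002]
contact_force: [-8.8, -1.1, 2.8]
gripper_width: 0.128
grasp_force: 40.0
```

The push is steady at about 9 N, the foot is on the floor, and the plate's rear edge measures 31.9 mm from the white edge (32 mm when flush), so I'm handing it in.

```bash
python3 -c "
from cell import job_done
print(job_done())"
```

```text
the job is handed in; nothing more can be done
None
```

I handed the job in at about 12 s with the spacer still gripped (40 N), its foot on the jig's floor in the wide slot, and about 9 N holding the plate against the white plate; I measured the seam as flush at the +y end, but at the −y end I'm relying on the plate having squared itself.

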